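# Weigh out the walnuts

## Task

Weigh out the walnuts: set the wooden bowl centred on the scale's square platform so that no edge of it overhangs, and let go of it. Then pick up the white jug of walnuts by its handle, turn it while upright so that its spout faces the bowl, and tip all four walnuts into the bowl over the spout. Finally stand the empty jug upright on the table again, and leave the jars, mug, tin, spoon and brush where they are.

Things in the scene. Friction and masses are not known exactly. Their poses are not given: they have to be found in the camera images.
- scale: Low grey bench scale with a steel platform, fixed to the table. Origin on the table under the platform's centre; z up; x points to its low readout box (28 mm high, reaching from 93 to 143 mm along x). Housing 190 x 190 mm.
- scale_top (a point): Centre of the top of the scale's flat square platform, 170 x 170 mm, sides along the scale's x and y, 45 mm above the table.
- bowl: Round straight-sided light wooden bowl, outer diameter 140 mm, height 55 mm, wall 9 mm thick, inner floor 8 mm above its underside (outer diameter at the foot 128 mm), about 0.25 kg. Origin at the centre of its underside, z up through the mouth. Its rim can be pinched from above.
- jug: White enamel jug, open at the top, 137 mm high; round body of outer diameter 88 mm at the foot and 126 mm at the rim, wall 4 mm; about 0.35 kg. It stands upright at the start and holds the four walnuts. Origin at the centre of its underside; z up through the mouth; x points to the spout, -x to the handle. Tipped spout-down by about 90 to 105 degrees about its y axis it empties.
- jug_spout (a point): Tip of the jug's spout (a rising trough about 78 mm wide inside, leaving the body at z = 100 mm), at x = 90 mm, z = 134 mm in the jug's frame. Axes as the jug's.
- jug_handle (a point): Point inside the jug's upright handle bar, at x = -105 mm, z = 85 mm in the jug's frame. The bar is 16 mm wide along the jug's y (flat sides, to pinch), 22 mm deep along x and runs from z = 30 to 125 mm; it stands about 35 mm clear of the body. Axes as the jug's. Pinching it with the tool leaning back, away from the jug's mouth, by about 30 to 55 degrees, leaves the most room for tipping.
- walnut1: One of four like walnuts in their shells, 34 x 29 x 29 mm, about 12 g, in the jug at the start. Origin at its centre.
- walnut2: One of four like walnuts in their shells, 34 x 29 x 29 mm, about 12 g, in the jug at the start. Origin at its centre.
- walnut3: One of four like walnuts in their shells, 34 x 29 x 29 mm, about 12 g, in the jug at the start. Origin at its centre.
- walnut4: One of four like walnuts in their shells, 34 x 29 x 29 mm, about 12 g, in the jug at the start. Origin at its centre.
- jar_a: Bystander: preserve jar, 70 mm diameter, 100 mm high, origin under its foot.
- jar_b: Bystander: preserve jar, 70 mm diameter, 100 mm high, origin under its foot.
- mug: Bystander: white mug, 80 mm diameter, 85 mm high, handle at its +y, origin under its foot.
- spoon: Bystander: wooden spoon lying on the table, along its x.
- tin: Bystander: food tin, 74 mm diameter, 110 mm high, origin under its foot.
- brush: Bystander: hand brush lying on the table, along its x.
Not all that is in view belongs to the job. Leave any turquoise look-alike of the jug alone.

How it is judged:
By the outcome, as a careful person would: the job done as asked, in the order asked, and still so for the second after the job is handed in, with the robot touching nothing.
It also fails if it takes over 72 s, if anything falls off the work surface, if the arm or the gripper's body presses on something with over 40 N, if the wrist force passes 120 N, or if a joint passes its speed limit or range.

## Robot

A 7-joint arm with a two-finger parallel gripper is mounted at the origin on the work surface. World frame = base frame: x ahead of the robot, y to its left, z up, the work surface at z = 0. Lengths are in m, angles in degrees, forces in N, time in s.
With the tool pointing down it reaches from about 0.4 to 0.925 m from the base axis. Payload 5.6 kg.
Tool frame: the origin (TCP) lies on the centre line of the jaws, within the pads' length; the fingertips stand 11 mm ahead of it and the grasp point (between the pads) lies 8 mm behind it; z points along the fingers, y is the line along which they close (so a half turn about z gives the same grasp; the last joint's range is limited). The gripper opens to 85 mm and grips with 20 to 120 N. Pads are 22 mm wide; open, the fingers measure 114 mm over their backs; the gripper's body (76 mm by 85 mm) begins 54 mm behind the grasp point. The pads swing forward as they close: fully open they stand 13 mm farther back than shut.
Start: joints at [72.88, 26.786, -0.665, 91.828, 0.344, 61.387, -3.226], TCP at [0.164, -0.629, 0.242] pointing down, gripper open.
Joint ranges: [-144.91, 144.91], [-17.63, 115.5], [-89.93, 88.59], [15.96, 139.68], [-74.01, 254.01], [8.47, 105.57], [-167.45, 167.45]. Speed limits (degrees/s): [147.25, 147.25, 180, 180, 180, 180, 180].

## Interface

Orientations are given as a 3x3 rotation matrix whose columns are the frame's x, y, z axes.
In Python, from station import arm, monitor, get_image, camera_model, job gives the robot as it stands. Calls block until the motion is done:
- arm.goto(position, orientation): joint-space move of the TCP to a pose.
- arm.line_to(position, attitude=None, vel=0.15): straight line of the TCP; attitude=None keeps the orientation; vel is the mean speed in m/s.
- arm.goto_joints(angles): joint-space move.
- arm.move_gripper(opening, grip_force=None): finger opening in m; grip_force is the grip in N (None keeps the last); returns when the fingers have stopped.
- arm.pause(seconds).
- arm.inverse_kinematics(position, orientation): joint angles nearest the present ones, or None.
- monitor.read_state(): the state.
- get_image(name): name is "side" or "top"; returns the picture (420x560x3 uint8, blue, green, red); there is no depth.
- camera_model(name): a dict with "mtx" (3x3 intrinsics, pixels), "pose" (4x4, takes a point from camera to world coordinates). Camera axes: x right, y down, z forward; pixel columns grow to the right and rows downward; lengths in m; the calibration is good to about 2 mm. A picture is of the moment at which its call begins. camera_model takes no time and is no camera call.
A pose or a line that the arm cannot do raises arm.PlanningError and nothing moves.
- job.hand_in(): hands the job in; it is judged then, once.
The state is a dict: "clock": time; "qpos": joint angles; "joint_velocities": joint speeds; "tau": joint torques, N m; "position": TCP position; "tcp_rot": TCP orientation; "wrist_force": force on the tool from outside, world axes, zero at the start; "moment": the same for the moment, N m; "opening": finger opening in m; "grasp_force": force on a finger pad.
Only numpy, scipy, OpenCV 4.12 (cv2) and the standard library are available. Lean on these libraries where they do the work, as an engineer would, in place of code of your own. Each camera call takes 0.05 s, during which the arm holds its last target. There are 200 camera calls.

## Working session

There is one attempt and no reset: what is moved stays moved. The work goes in short steps, each a Python script; the robot and the scene stay as the last script left them, time stands still between calls to the robot, and variables do not carry over. Pictures are saved under pics/ and viewed, at most 12 in all, crops included, and the job is handed in when it is done.

```bash
mkdir -p pics; ls
python3 - <<'E'
from station import *
import cv2,numpy as np
for n in("side","top"):
    im=get_image(n);cv2.imwrite(f"pics/{n}0.png",im);c=camera_model(n);print(n,c["mtx"].round(1).tolist(),np.array(c["pose"]).round(3).tolist())
s=monitor.read_state();print(s["clock"],s["tcp_rot"])
E
```

```text
pics
side [[417.2, 0.0, 281.0], [0.0, 417.2, 202.2], [0.0, 0.0, 1.0]] [[-0.757, -0.431, 0.491, -0.139], [-0.653, 0.516, -0.554, 0.735], [-0.015, -0.74, -0.672, 1.0], [0.0, 0.0, 0.0, 1.0]]
top [[520.9, 0.0, 281.4], [0.0, 520.9, 217.7], [0.0, 0.0, 1.0]] [[-0.015, -0.997, 0.072, 0.396], [-1.0, 0.015, -0.005, 0.005], [0.003, -0.072, -0.997, 1.606], [0.0, 0.0, 0.0, 1.0]]
0.1 [[ 9.67474570e-01  2.52967771e-01 -5.12967742e-04]
 [ 2.52968265e-01 -9.67473390e-01  1.51563143e-03]
 [-1.12876735e-04 -1.59609943e-03 -9.99998720e-01]]
```

View pics/top0.png

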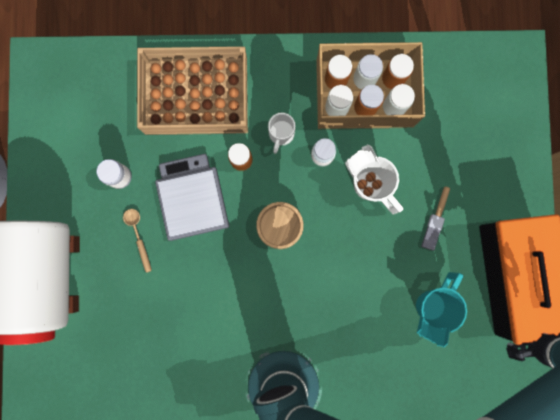

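View pics/side0.png

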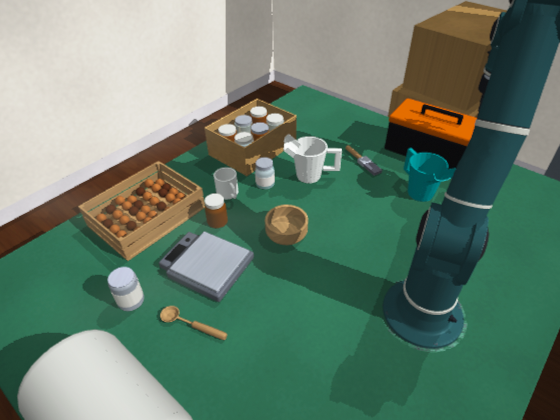

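The top view shows the scale platform at about (193,203) with its readout at (183,166). The bowl is at (280,226). The jug is at (376,180), spout toward (357,160) and handle toward (396,207). The brush (437,217) and a jar (323,152) are near the jug.

```bash
cat > h.py <<'E'
from station import *
import cv2,numpy as np
def cast(n,px,z):
    c=camera_model(n);P=np.array(c["pose"]);px=np.atleast_2d(np.array(px,float))
    d=np.c_[px,np.ones(len(px))]@np.linalg.inv(c["mtx"]).T@P[:3,:3].T
    o=P[:3,3];return o+d*((z-o[2])/d[:,2])[:,None]
def proj(n,p):
    c=camera_model(n);P=np.array(c["pose"]);q=(np.atleast_2d(p)-P[:3,3])@P[:3,:3]@np.array(c["mtx"]).T
    return q[:,:2]/q[:,2:]
def blob(mask,x0,y0,x1,y1):
    m=np.zeros_like(mask);m[y0:y1,x0:x1]=mask[y0:y1,x0:x1]
    m=cv2.morphologyEx(m,cv2.MORPH_OPEN,np.ones((2,2)))
    return max(cv2.findContours(m,cv2.RETR_EXTERNAL,cv2.CHAIN_APPROX_NONE)[0],key=cv2.contourArea)
E
python3 - <<'E'
from h import *
im=cv2.imread("pics/top0.png");hsv=cv2.cvtColor(im,cv2.COLOR_BGR2HSV)
H,S,V=[hsv[...,i] for i in range(3)]
grey=((S<60)&(V>135)).astype(np.uint8)*255
wood=((H<25)&(S>60)&(V>90)).astype(np.uint8)*255
white=((S<70)&(V>110)).astype(np.uint8)*255
out=im.copy()
pl=blob(grey,150,160,235,245);r=cv2.minAreaRect(pl);b=cv2.boxPoints(r);w=cast("top",b,.045)
print("plat",w.round(3).tolist(),w.mean(0),np.linalg.norm(np.diff(w,axis=0),axis=1))
bo=blob(wood,250,195,310,255);e=cv2.minEnclosingCircle(bo);f=cv2.fitEllipse(cv2.convexHull(bo));print("bowl",e,f,cast("top",f[0],.055),cast("top",e[0],.055))
ju=blob(white,338,140,412,216)
w=cast("top",ju[:,0],.137);print("jug n",len(w))
for c in(pl,bo,ju):cv2.drawContours(out,[c],-1,(0,0,255),1)
a=cv2.resize(im[130:250,150:420],None,fx=2.9,fy=2.5,interpolation=2)
a=cv2.resize(im[130:230,330:420],None,fx=5.5,fy=5.5,interpolation=2)
b_=cv2.resize(out[130:250,150:420],None,fx=2.9,fy=2.9);
cv2.imwrite("pics/c1.png",b_);cv2.imwrite("pics/c2.png",a)
E
```

```text
plat [[0.62, 0.371, 0.045], [0.656, 0.196, 0.045], [0.48, 0.159, 0.045], [0.444, 0.333, 0.045]] [0.54996303 0.26456742 0.045     ] [0.17893295 0.18041103 0.17752169]
bowl ((280.3955993652344, 225.9258270263672), 23.30817985534668) ((280.3929443359375, 225.91360473632812), (46.178855895996094, 46.39405059814453), 40.575103759765625) [[0.48238416 0.00133344 0.055     ]] [[0.48234756 0.00132608 0.055     ]]
jug n 180
```

View pics/c1.png

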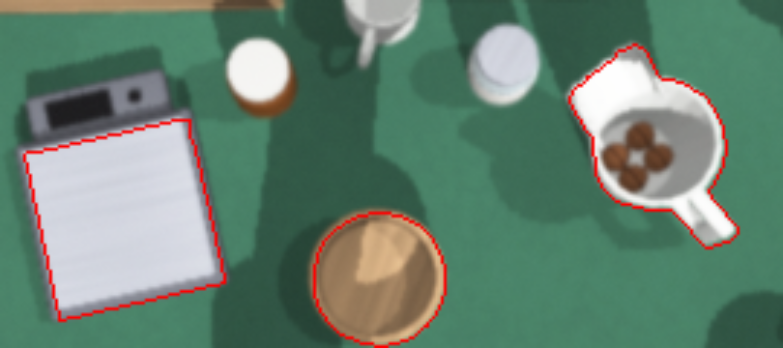

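View pics/c2.png

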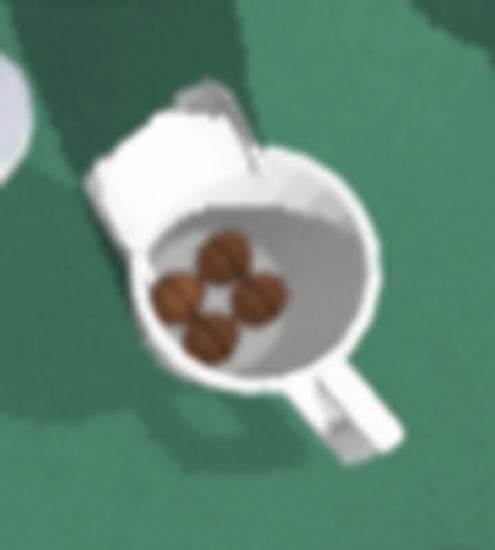

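The overlays fit. The platform outline is about 9 mm too large because it takes in the shaded side, so I'll tighten that mask. In the jug crop, the handle's top strip ends at about (385,445), the spout lip runs from (95,180) to (205,85), and the four nuts lie on the floor.

Run:
```python
from h import *
from scipy.optimize import least_squares
im=cv2.imread("pics/top0.png");hsv=cv2.cvtColor(im,cv2.COLOR_BGR2HSV)
S,V=hsv[...,1],hsv[...,2]
for t in(150,165,175,185):
    pl=blob(((S<60)&(V>t)).astype(np.uint8)*255,150,160,235,245);b=cv2.boxPoints(cv2.minAreaRect(pl));w=cast("top",b,.045)
    d=w[0]-w[3];print(t,w.mean(0).round(4),np.linalg.norm(np.diff(w,axis=0),axis=1).round(3),np.degrees(np.arctan2(d[1],d[0])))
ju=blob(((S<70)&(V>110)).astype(np.uint8)*255,338,140,412,216)[:,0]
w=cast("top",ju,.137)[:,:2]
c0=cast("top",[330+256/5.5,130+268/5.5],.137)[0,:2]
hd=cast("top",[330+385/5.5,130+443/5.5],.125)[0,:2]
sp=cast("top",[330+150/5.5,130+132/5.5],.134)[0,:2]
for it in range(3):
    u=(w-c0);r=np.hypot(*u.T)
    k=abs(r-.063)<.006
    f=least_squares(lambda p:np.hypot(*(w[k]-p[:2]).T)-p[2],[*c0,.063],loss="soft_l1",f_scale=.002).x;c0=f[:2]
    print(f,k.sum())
for p in(hd,sp):print(p,np.linalg.norm(p-c0),np.degrees(np.arctan2(*(p-c0)[::-1])))
# foot check with walnuts n/a ; side view spout/handle
im=cv2.imread("pics/side0.png")
cv2.imwrite("pics/c3.png",cv2.resize(im[120:220,270:400],None,fx=5,fy=5,interpolation=2))
```

```text
150 [0.5513 0.2666 0.045 ] [0.175 0.175 0.173] 12.753028719233065
165 [0.5524 0.2672 0.045 ] [0.171 0.171 0.17 ] 12.670419910320419
175 [0.5526 0.2671 0.045 ] [0.169 0.171 0.168] 12.474737704788058
185 [0.5532 0.2673 0.045 ] [0.169 0.169 0.168] 12.47392591365075
[ 0.60607    -0.27444333  0.06544669] 81
[ 0.60580132 -0.27439879  0.06554523] 85
[ 0.60580132 -0.27439879  0.06554523] 85
[ 0.51722761 -0.34057091] 0.11056243477179108 -143.23712964358594
[ 0.68049901 -0.22137021] 0.0916066273285593 35.37129363942357
```

View pics/c3.png

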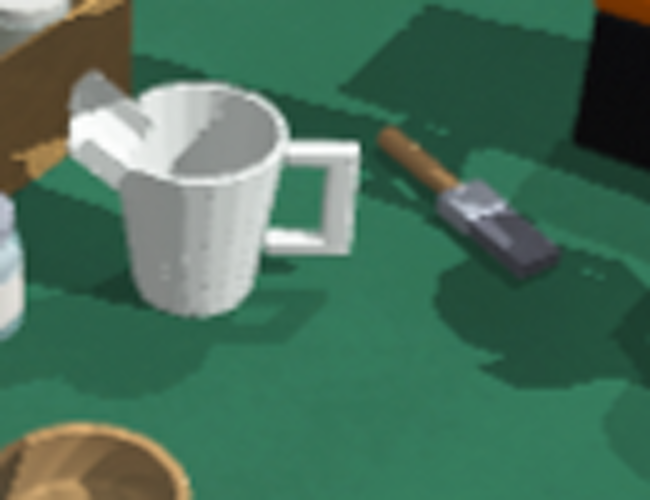

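```bash
cat >> h.py <<'E'
from scipy.spatial.transform import Rotation as R
BOWL=np.array([.4824,.0013]);SC=np.array([.5526,.2671]);JUG=np.array([.6055,-.2748]);JY=36.3
HD=np.array([-.105,0,.085]);SPT=np.array([.09,0,.134])
def jr(yaw,tilt): return R.from_euler('ZY',[yaw,tilt],degrees=True).as_matrix()
def tool(lean,flip):  # tool axes in the jug frame
    t=np.radians(lean);z=np.array([np.sin(t),0,-np.cos(t)]);y=np.array([0,-flip,0.]);return np.c_[np.cross(y,z),y,z]
def tcp(Rj,lean,flip,origin=None,spout=None):
    Rt=Rj@tool(lean,flip)
    o=np.array(origin) if origin is not None else np.array(spout)-Rj@SPT
    return o+Rj@HD+.008*Rt[:,2],Rt
def spout_at(yaw,t,back=.025,zmin=.12,c=None):
    c=SC if c is None else c
    f=np.radians(yaw);k=np.radians(t);z=max(zmin,.125+.134*np.cos(k)-.046*np.sin(k))
    return np.array([c[0]-back*np.cos(f),c[1]-back*np.sin(f),z])
E
python3 - <<'E'
from h import *
T=[0,25,50,70,85,95,105]
q0=np.array(monitor.read_state()["qpos"])
res=[]
for lean in(30,38,45,55):
  for flip in(1,-1):
    g=arm.inverse_kinematics(*tcp(jr(JY,0),lean,flip,origin=[*JUG,0]))
    g2=arm.inverse_kinematics(*tcp(jr(JY,0),lean,flip,origin=[*JUG,.16]))
    print(lean,flip,None if g is None else np.round(g),g2 is not None)
    if g is None: continue
    for yaw in range(-180,180,20):
        qs=[arm.inverse_kinematics(*tcp(jr(yaw,t),lean,flip,spout=spout_at(yaw,t))) for t in T]
        n=next((i for i,q in enumerate(qs) if q is None),len(T))
        if n>=6:
            d=np.abs(np.diff(np.array(qs[:n]),axis=0)).max();res.append((n,round(d),lean,flip,yaw,np.round(np.abs(qs[0]-np.array(g)).max())))
for r in sorted(res,key=lambda r:(-r[0],r[1]))[:25]:print(r)
print(monitor.read_state()["clock"])
E
```

```text
30 1 [ 63.  40. -26. 107. -25.  33.  10.] True
30 -1 [  35.   37.   11.  109.  -56.   45. -146.] True
38 1 [ 69.  43. -29. 107. -34.  34.  22.] True
38 -1 [  39.   39.   10.  109.  -65.   50. -136.] True
45 1 [ 73.  46. -32. 107. -41.  36.  31.] True
45 -1 [  43.   41.    9.  109.  -71.   55. -128.] True
55 1 [ 78.  51. -34. 107. -49.  40.  43.] True
55 -1 [  53.   45.   -0.  108.  -73.   59. -122.] True
(7, 23, 38, 1, 140, np.float64(63.0))
(7, 24, 45, 1, 140, np.float64(66.0))
(7, 29, 30, 1, 160, np.float64(72.0))
(7, 29, 38, 1, 120, np.float64(44.0))
(7, 29, 45, 1, 100, np.float64(30.0))
(7, 29, 45, 1, 120, np.float64(46.0))
(7, 30, 55, -1, -40, np.float64(144.0))
(7, 31, 30, 1, 140, np.float64(58.0))
(7, 31, 55, 1, 100, np.float64(32.0))
(7, 32, 55, 1, 120, np.float64(46.0))
(7, 33, 30, 1, 120, np.float64(42.0))
(7, 33, 38, 1, 100, np.float64(29.0))
(7, 33, 38, -1, -60, np.float64(124.0))
(7, 33, 45, -1, -40, np.float64(142.0))
(7, 34, 30, -1, -40, np.float64(126.0))
(7, 34, 38, -1, -40, np.float64(140.0))
(7, 36, 30, -1, -60, np.float64(119.0))
(7, 37, 30, 1, 100, np.float64(28.0))
(7, 38, 38, -1, -80, np.float64(114.0))
(7, 38, 45, 1, 80, np.float64(25.0))
(7, 38, 45, -1, -60, np.float64(126.0))
(7, 38, 55, -1, -60, np.float64(127.0))
(7, 39, 55, 1, 80, np.float64(25.0))
(7, 39, 55, -1, -20, np.float64(154.0))
(7, 42, 38, 1, 80, np.float64(25.0))
0.1
```

Run:
```python
from h import *
D=np.array([[1,0,0],[0,-1,0],[0,0,-1.]]);off=np.array([0,-.0655])
p=BOWL+off;q=SC+off
arm.move_gripper(.06)
arm.goto([*p,.17],D)
arm.line_to([*p,.036],vel=.12)
arm.move_gripper(0,grip_force=50)
s=monitor.read_state();print(s["opening"],s["grasp_force"],s["clock"])
p=p
arm.line_to([*p,.15],vel=.12)
s=monitor.read_state();print(s["opening"],s["grasp_force"],s["wrist_force"])
cv2.imwrite("pics/side1.png",get_image("side"))
arm.line_to([*q,.15],vel=.2)
cv2.imwrite("pics/top1.png",get_image("top"))
s=monitor.read_state();print(s["opening"],s["position"],s["clock"])
a=cv2.imread("pics/side1.png")[80:320,180:460];b=cv2.imread("pics/top1.png")[100:280,130:340]
cv2.imwrite("pics/c4.png",np.hstack([cv2.resize(a,(400,343)),cv2.resize(b,(400,343))]))
```

```text
0.010095701976315567 46.86844038544223 4.575
0.01041795192082066 46.955738263204694 [ 0.79442233  0.70922417 -2.80828608]
0.010080702424912423 [0.55261276 0.20003309 0.14989832] 7.3
```

View pics/c4.png

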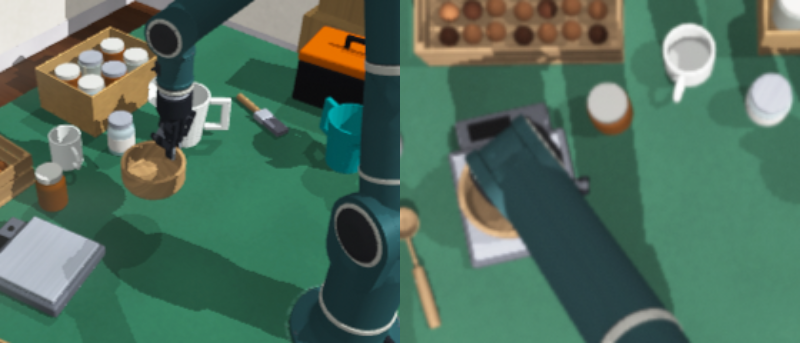

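The bowl hangs level from its rim in the left half, and in the right half it is over the platform. I'll lower it and release.

Run:
```python
from h import *
q=SC+[0,-.0655]
arm.line_to([*q,.09],vel=.1);arm.line_to([*q,.082],vel=.03)
s=monitor.read_state();print(s["wrist_force"])
arm.move_gripper(.05)
arm.line_to([*q,.2],vel=.15)
# go towards the jug: pre-grasp, backed off along the tool's z
P,Rt=tcp(jr(JY,0),45,1,origin=[*JUG,0])
arm.goto(P-.13*Rt[:,2]+[0,0,.05],Rt)
print(monitor.read_state()["clock"])
im=get_image("top");cv2.imwrite("pics/top2.png",im);cv2.imwrite("pics/side2.png",get_image("side"))
hsv=cv2.cvtColor(im,cv2.COLOR_BGR2HSV);H,S,V=[hsv[...,i] for i in range(3)]
bo=blob(((H<25)&(S>60)&(V>90)).astype(np.uint8)*255,150,160,235,245);f=cv2.fitEllipse(cv2.convexHull(bo));c=cast("top",f[0],.1)[0];print(f,c,c[:2]-SC)
a=cv2.imread("pics/side2.png")[80:320,150:430];b=im[110:290,140:420]
cv2.imwrite("pics/c5.png",np.hstack([cv2.resize(a,(400,343)),cv2.resize(b,(400,257+86))]))
```

```text
[-2.39439800e-01 -2.76926897e-03 -2.81004125e+00]
12.3167
((190.40098571777344, 202.90567016601562), (47.21379470825195, 48.680511474609375), 119.04168701171875) [0.55067553 0.2615435  0.1       ] [-0.00192447 -0.0055565 ]
```

View pics/c5.png

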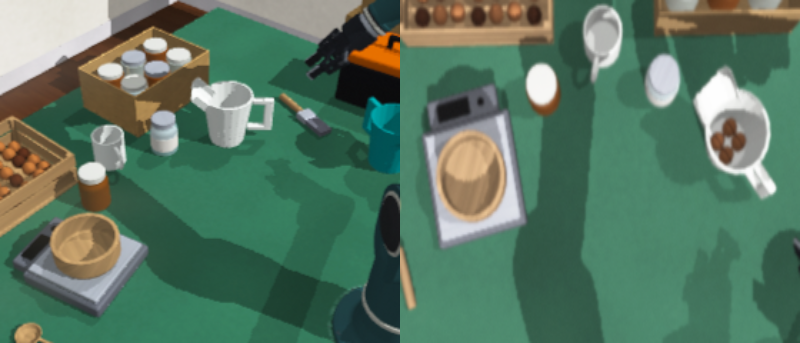

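The bowl sits level, well inside the platform. The jug hasn't moved and the gripper waits behind its handle. Next I'll grasp the handle and lift.

Run:
```python
from h import *
P,Rt=tcp(jr(JY,0),45,1,origin=[*JUG,0])
arm.line_to(P-.08*Rt[:,2],vel=.2);arm.line_to(P,vel=.1)
print(monitor.read_state()["wrist_force"])
arm.move_gripper(0,grip_force=110)
s=monitor.read_state();print(s["opening"],s["grasp_force"],s["wrist_force"],s["clock"])
arm.line_to(P+[0,0,.03],vel=.06)
s=monitor.read_state();print(s["opening"],s["grasp_force"],s["wrist_force"],s["moment"])
arm.line_to(P+[0,0,.16],vel=.15)
print(monitor.read_state()["clock"])
a=get_image("side")[60:300,220:500];b=get_image("top")[100:280,270:480]
cv2.imwrite("pics/c6.png",np.hstack([cv2.resize(a,(400,343)),cv2.resize(b,(400,343))]))
```

```text
[0.37802275 0.03860512 0.57508823]
0.014275393970918154 107.59814500808716 [-1.22492883 -1.53874197  3.72080891] 14.3917
0.014396560706422711 107.73240923881531 [-0.0772759  -0.61446542 -4.83308099] [-1.09898248  1.46464858  0.03618074]
16.0583
```

View pics/c6.png

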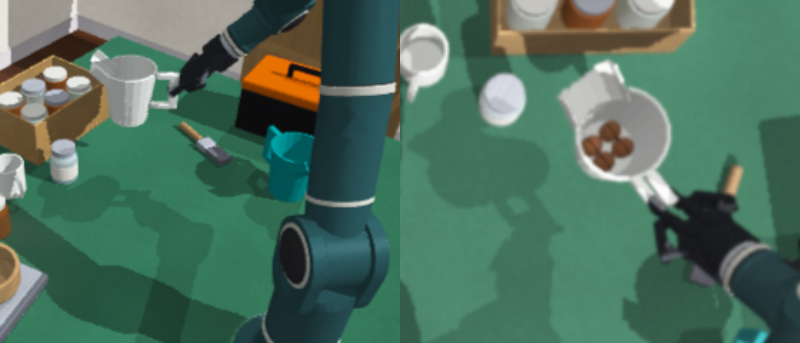

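The jug hangs upright in the grip with all four nuts inside. Next I'll turn it upright, carry it to the bowl, and tip it part way.

```bash
cat >> h.py <<'E'
C=np.array([.5515,.2645]);YP=105
def pour(t,back=.025,zmin=.12): return tcp(jr(YP,t),45,1,spout=spout_at(YP,t,back,zmin,C))
E
python3 - <<'E'
from h import *
P,Rt=tcp(jr(75,0),45,1,origin=[.585,-.09,.17]);arm.line_to(P,Rt,vel=.15)
P,Rt=pour(0);arm.line_to(P+[0,0,.03],Rt,vel=.15)
print(monitor.read_state()["clock"])
for t in(15,30,45,60,72):
    P,Rt=pour(t);arm.line_to(P,Rt,vel=.09)
s=monitor.read_state();print(s["clock"],s["wrist_force"],s["opening"],s["grasp_force"])
a=get_image("side")[100:340,100:380];b=get_image("top")[100:280,130:340]
cv2.imwrite("pics/c7.png",np.hstack([cv2.resize(a,(400,343)),cv2.resize(b,(400,343))]))
E
```

```text
19.125
21.4167 [ 0.53562309 -0.20458203 -4.92326438] 0.014227043522472256 107.83580660820007
```

View pics/c7.png

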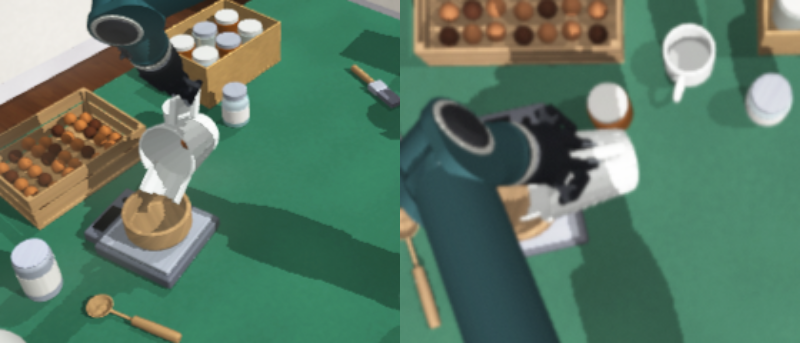

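The spout hangs over the bowl just above the rim, with the nuts still inside. I'll keep tipping slowly.

Run:
```python
from h import *
print(spout_at(YP,72,c=C)[2])
for t in(77,81,85,88,91,94,97,100,104):
    P,Rt=pour(t);arm.line_to(P,Rt,vel=.022)
    print(t,monitor.read_state()["clock"],monitor.read_state()["wrist_force"][2].round(2))
arm.pause(.7)
s=monitor.read_state();print(s["clock"],s["wrist_force"],s["opening"])
a=get_image("side")[140:320,110:320];b=get_image("top")[100:280,130:340]
cv2.imwrite("pics/c8.png",np.hstack([cv2.resize(a,(400,343)),cv2.resize(b,(400,343))]))
```

```text
0.1226596774966659
77 22.3917 -5.25
81 23.1667 -4.53
85 23.9417 -4.35
88 24.5583 -4.77
91 25.175 -4.08
94 25.7917 -5.29
97 26.4083 -3.37
100 27.025 -3.48
104 27.8 -4.2
28.5 [ 0.11517382 -0.19298634 -3.80168624] 0.014399709373335663
```

View pics/c8.png

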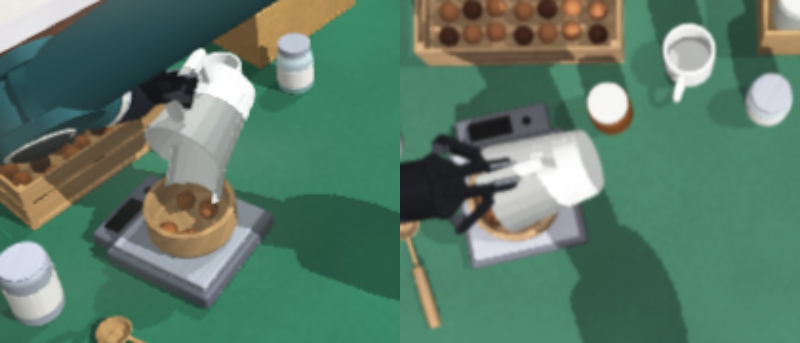

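Three nuts are visible in the bowl and the fourth may be hidden by the spout. I'll bring the jug upright and check both bowl and jug.

Run:
```python
from h import *
for t in(90,75,60,45,30,15,0):
    P,Rt=pour(t);arm.line_to(P+[0,0,.02],Rt,vel=.12)
P,Rt=tcp(jr(75,0),45,1,origin=[.585,-.09,.17]);arm.line_to(P,Rt,vel=.15)
P,Rt=tcp(jr(JY,0),45,1,origin=[*JUG,.16]);arm.line_to(P,Rt,vel=.15)
s=monitor.read_state();print(s["clock"],s["wrist_force"],s["opening"])
im=get_image("top");a=im[160:250,150:255];b=im[120:230,330:460]
cv2.imwrite("pics/c9.png",np.hstack([cv2.resize(a,(400,343),interpolation=2),cv2.resize(b,(400,343),interpolation=2)]))
```

```text
34.85 [ 0.63648429  1.10669113 -4.02208101] 0.014519902030066392
```

View pics/c9.png

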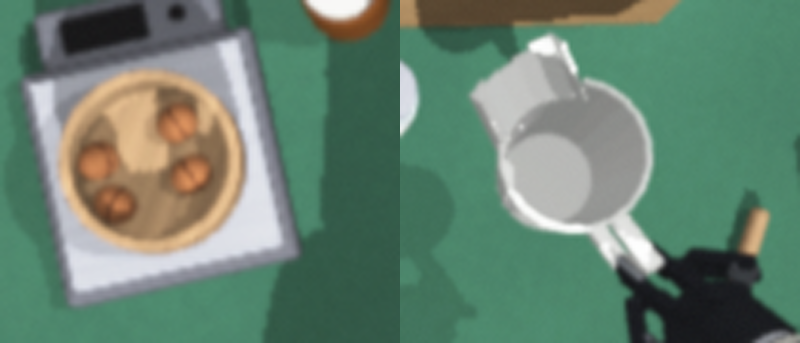

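All four walnuts are in the bowl and the jug is empty. I'll stand the jug down where it came from and back off.

Run:
```python
from h import *
P,Rt=tcp(jr(JY,0),45,1,origin=[*JUG,0])
arm.line_to(P+[0,0,.015],vel=.15)
z=.015
while z>-.003:
    z-=.002;arm.line_to(P+[0,0,z],vel=.03);f=monitor.read_state()["wrist_force"][2]
    if f>-1.5:break
print("down",z,f)
arm.move_gripper(.05)
arm.line_to(P-.1*Rt[:,2],vel=.1)
arm.line_to(P-.1*Rt[:,2]+[0,0,.1],vel=.2);arm.pause(.5)
s=monitor.read_state();print(s["clock"],s["wrist_force"])
a=get_image("side")[100:280,180:460];b=get_image("top")[100:280,130:460]
cv2.imwrite("pics/c10.png",np.hstack([cv2.resize(a,(380,300)),cv2.resize(b,(420,300))]))
```

```text
down -0.0010000000000000009 4.755663989238325
40.7583 [-1.07526114 -0.34710149  0.43801403]
```

View pics/c10.png

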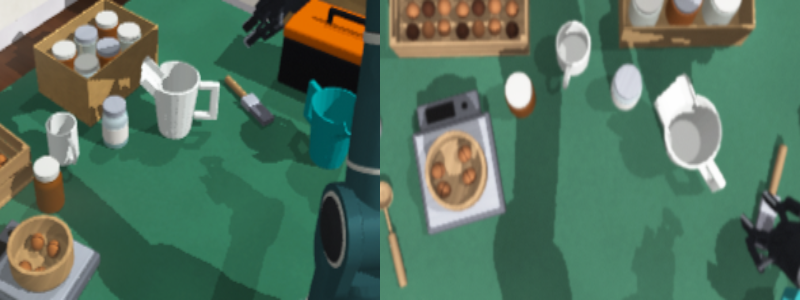

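The jug stands upright and empty, the gripper is clear of everything, and the bowl on the scale holds the four nuts.

```bash
python3 -c "
from station import job;print(job.hand_in())"
```

```text
the job is handed in; nothing more can be done
None
```

The job is handed in at about 41 s on the robot clock: the bowl is on the scale platform with no overhang (about 5 mm off centre by the camera), all four walnuts are in it, the empty jug stands upright where it started, and the other items look undisturbed in the final images.

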